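# Tilt and lock the bag sealer, bring up the pan

## Task

Get the bag-sealing station ready for bags held at a slant: tip the green heat sealer forwards on its tilt stand to 45 degrees, the third of its four notches counting from level, and press the red-knobbed lock pin down fully home in that notch. Also drag the small steel pan of pots closer along the table, without lifting it or losing a pot, until its near edge is level with the front edge of the stand's base and roughly square to it, still beside the stand. Leave the other things on the table where they are.

Things in the scene. Friction and masses are not known exactly. Their poses are not given: they have to be found in the camera images.
- stand: Tilt stand fixed to the table, green sealer between two cheeks. Base plate 200 (x) x 380 (y) x 10 mm high. Origin: centre of the base's underside, on the table; -x is its front (towards the robot), y runs along the trunnion axis, z up. Base front edge at x = -100, right edge at y = -190. The right end (y = -146 to -190) carries the notched quadrant and the lock-pin bracket, up to 266 high.
- tilt_axis (a point): Point on the trunnion axis midway between the cheeks, 120 mm above the table, straight above the stand's origin. The axis is the stand's y axis through this point.
- tilt (a joint): Forward tilt of the sealer, rad: 0 level, growing as top and handle swing to the front (-x); stops at -0.1 and 1.35. The quadrant at the right end has four notches: 0, 0.393, 0.785 (45 degrees, third, yellow dot on its outer face), 1.178 rad. Balanced head with a friction brake (0.35 N m, 2.5 N at the handle): unlocked, it stays where it is left.
- handle (a point): Middle of the tilt handle: round black sleeve 16 mm thick, 200 long, parallel to stand y, on a bail of 10 mm bar, at 150 radius from the trunnion axis. Turns with the sealer: its radius stands at 0.436 - tilt (rad) from vertical, positive leaning back (+x), so at 45 degrees it leans 20 degrees forwards. Free all round; the sealer's top is 60 mm or more below it.
- lock_pin (a joint): Travel of the lock pin, m: 0 fully raised, 0.020 fully down (home). Starts at 0 to 0.003, stays at any height it is left at (3.5 N friction). Its 10 mm round nose enters a notch only if the tilt is within about 0.07 rad of it and draws the sealer into line (up to about 12 N more); else it stops on the quadrant's rim at 0.006. Play when locked 0.02 rad.
- pin_top (a point): Centre of the top of the lock pin's red knob (28 mm dia, 18 mm high, axis vertical), on the stand at x = 0, y = -170 mm; 265.5 mm above the table when fully raised, 245.5 mm when home. The pin slides straight down.
- pan: Loose small steel pan with three capped pots in it, right (-y) of the stand and pushed back. Over its out-turned lip 108 (x) x 176 (y) mm, 65 high; lip 3 thick, standing out 8 mm from the walls. 0.5 to 0.75 kg with pots; slides on the table. Origin: centre of its underside; x and y along its sides, z up, x roughly as the stand's x.
- pan_front (a point): Middle of the pan's near lip edge, top, 54 mm to the -x side of the pan's centre, 65 mm up.
- pan_far (a point): Middle of the pan's far lip edge, top, 54 mm to the +x side of the pan's centre, 65 mm up. Free table behind it: fingertips can be hooked behind this lip to drag the pan.
- pot0_mid (a point): Centre of the yellow-capped pot standing in the pan, 38 dia x 46 mm high.
- pot1_mid (a point): Centre of the green-capped pot standing in the pan, 38 dia x 46 mm high.
- pot2_mid (a point): Centre of the red-capped pot standing in the pan, 38 dia x 46 mm high.
- sanitiser: Bystander: white bottle with a blue cap, 64 dia x 170 high (mm); origin under its middle.
- jar: Bystander: amber glass jar with a brass lid, 72 dia x 110 high (mm); origin under its middle.
- tape: Bystander: roll of brown packing tape lying flat, 100 dia x 48 high (mm); origin under its middle.
- scoop: Bystander: steel scoop with a black handle, about 195 long and 40 high (mm); origin under its middle.
- carton: Bystander: cardboard carton of bags, 130 x 200 x 85 high (mm); origin under its middle.
- tin: Bystander: small tin, 60 dia x 75 high (mm); origin under its middle.
Not all that is in view belongs to the job. Leave any black or purple look-alike of the part that bears pot0_mid alone.

How it is judged:
By the outcome, as a careful person would: the job done as asked, in the order asked, and still so for the second after the job is handed in, with the robot touching nothing.
It also fails if it takes over 59 s, if anything falls off the work surface, if the arm or the gripper's body presses on something with over 40 N, if the wrist force passes 120 N, or if a joint passes its speed limit or range.

## Robot

A 6-joint arm with a two-finger parallel gripper is mounted at the origin on the work surface. World frame = base frame: x ahead of the robot, y to its left, z up, the work surface at z = 0. Lengths are in m, angles in rad, forces in N, time in s.
With the tool pointing down it reaches from about 0.375 to 0.975 m from the base axis. Payload 3.8 kg.
Tool frame: the origin (TCP) lies midway between the tips of the shut fingers; the grasp point (between the pads) lies 19 mm behind it; z points along the fingers, y is the direction in which the jaws open and shut (so a half turn about z gives the same grasp; the last joint's range is limited). The gripper opens to 88 mm and grips with 3 to 60 N. Pads are 18 mm wide; open, the fingers measure 123 mm over their backs; the gripper's body (75 mm by 187 mm) begins 45 mm behind the grasp point.
Start: joints at [-1.347, 0.264, 1.604, -0, 1.274, -0.037], TCP at [0.174, -0.652, 0.239] pointing down, gripper open.
Joint ranges: [-2.63, 2.63], [-0.94, 2.18], [0.31, 2.57], [-1.31, 4.45], [0, 2.66], [-2.55, 2.55]. Speed limits (rad/s): [2.57, 2.57, 3.14, 3.14, 3.14, 3.14].

## Interface

Orientations are given as a unit quaternion [x, y, z, w].
In Python, from rig import r gives the robot as it stands.
- The arm moves only by the tool servo_tool, never from a script. Its argument "series" is a list of rows, each a list of 3 entries, a list of its own where there are three numbers: the finger opening in cm, from 0 to 8.81, then the shift along the tool's x, y, z in cm, then the turn, a rotation vector about the tool's x, y, z in rad. In form: [[hand, [dx, dy, dz], [ax, ay, az]], ...]. A call has 1 to 12 rows; each row shifts and turns the commanded pose from where the row before left it, along the tool's axes as they then stand; what a row does not reach is not made up. A row lasts 1/10 s, in which the tool goes at most 50 mm and 8.59 degrees, less where a joint would pass 70% of its speed; a pose out of reach is approached as far as the arm can. A call is refused whole if a number of a shift passes 5 or a number of a turn 0.15, either way. A call with a gripper value outside its range is refused whole. The fingers move at their own pace and stop on an object; the grip force is fixed at half the most. Time passes only in rows, so rows that do not move let the fingers close. It gives the time, the measured TCP pose, the force and the opening at its end, in the units of the state.
- r.sense(): the state, without advancing time (a new reading comes with each control period).
- r.camera(name): name is "scene" or "top"; returns a dict with "image" (400x640x3 uint8, red, green, blue), "range_z" (400x640 float32, m along the optical axis (not along the pixel's ray), 0 where there is no reading), "vfov" (degrees; the focal length in pixels is half the picture's height over the tangent of half this angle, whatever the lens; pixels are square), "cx", "cy" (the principal point, pixels), "k1" (the pictures are not rectified: a ray, as slopes to the right and down, at radius r is drawn at 1 + k1 r^2 times it, then the intrinsics apply), "R" (3x3) and "t" (3): a world point X has camera coordinates R X + t. Camera axes: x right, y down, z forward; pixel columns grow to the right and rows downward; lengths in m; the calibration is good to about 2 mm. A picture is of the moment at which its call begins.
- r.hand_in(): hands the job in, once; it reports no verdict.
The state is a dict: "time_s": time; "q": joint angles; "joint_vel": joint speeds; "tau": joint torques, N m; "tool_pos": TCP position; "ee_rot": TCP orientation; "force": force on the tool from outside, world axes, zero at the start; "moment": the same for the moment, N m; "gripper_width": finger opening in m.
Only numpy, scipy, OpenCV 4.12 (cv2) and the standard library are available. Lean on these libraries where they do the work, as an engineer would, in place of code of your own. Each camera call takes 0.05 s, during which the arm holds its last target.

## Working session

There is one attempt and no reset: what is moved stays moved. The work goes in short steps, Python scripts to look and compute and a tool call to move; the robot and the scene stay as the last step left them, time stands still between calls to the robot, and variables do not carry over. Pictures are saved under pics/ and viewed, and the job is handed in when it is done.

Besides the shell and the picture viewer there is one more tool, called after "Call:" as name(argument=value, ...) on one line, values as JSON. servo_tool: Moves the arm, as the interface text tells. Its arguments: {"type":"object","properties":{"series":{"type":"array"}},"required":["series"]}

```bash
mkdir -p pics; ls; python3 - <<'E'
from rig import r
import cv2,numpy as np,pickle
s=r.sense();print(s)
for n in("scene","top"):
    c=r.camera(n);pickle.dump(c,open(f"pics/{n}0.pkl","wb"))
    cv2.imwrite(f"pics/{n}0.png",c["image"][:,:,::-1])
    print(n,c["vfov"],c["cx"],c["cy"],c["k1"],c["R"],c["t"])
E
```

```text
pics
{'time_s': 0.0, 'q': array([-1.34689297e+00,  2.64747570e-01,  1.60539145e+00,  1.60957977e-05,
        1.27372271e+00, -3.68641710e-02]), 'joint_vel': array([ 5.31335656e-04,  1.01203509e-03, -8.49736174e-04, -5.37563152e-05,
        6.51689933e-04,  1.70954797e-03]), 'tau': array([-1.11799494e-03, -5.02115464e+01, -3.56877816e+01,  7.27738347e-02,
        2.96385633e-02, -1.74082061e-04]), 'tool_pos': array([ 0.17389429, -0.65145985,  0.23738237]), 'ee_rot': array([ 9.91511741e-01,  1.30012231e-01, -9.82878611e-05, -1.13029876e-03]), 'force': array([-0.27005433, -0.12182959, -0.04031296]), 'moment': array([0.03987544, 0.01506602, 0.0252188 ]), 'gripper_width': 0.08818794519876723}
scene 45.328880981530716 316.8796697929177 199.1416886199239 -0.019819150407971536 [[ 0.73509645  0.67794757  0.00450526]
 [ 0.58075033 -0.62624925 -0.5201355 ]
 [-0.34980318  0.38496619 -0.85407188]] [-0.43954017 -0.26067055  1.74653479]
top 45.8050126845335 322.61527638218666 201.4473127097068 -0.10862300222123174 [[ 0.02888638 -0.99951258 -0.01183975]
 [-0.98553225 -0.02649936 -0.16740362]
 [ 0.16700827  0.01650414 -0.98581735]] [-0.01585883  0.63618473  1.5308246 ]
```

View pics/scene0.png

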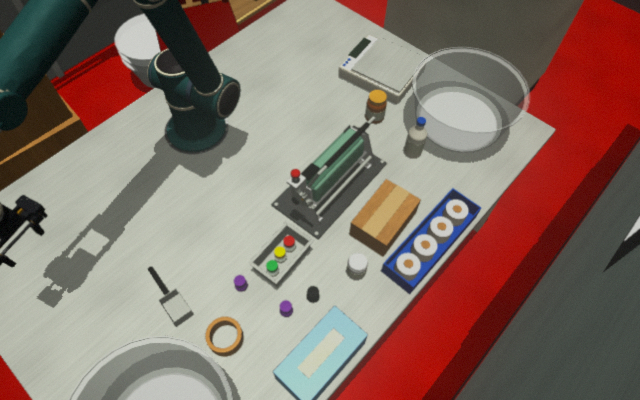

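View pics/top0.png

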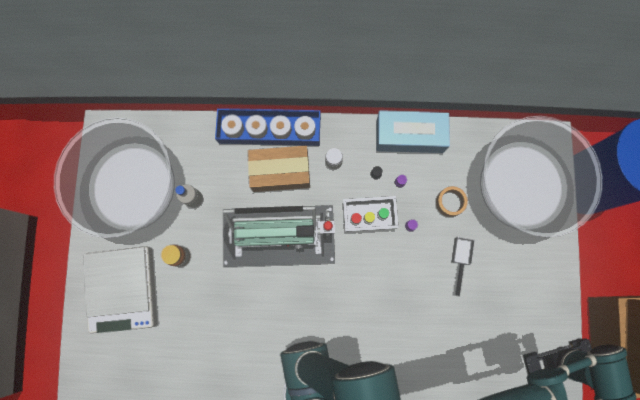

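```bash
cat > h.py <<'E'
import numpy as np,cv2,pickle
def K(c):
    f=200/np.tan(np.radians(c["vfov"]/2)); return f
def rays(c,px):
    px=np.atleast_2d(np.array(px,float)); f=K(c)
    d=(px-[c["cx"],c["cy"]])/f; u=d.copy()
    for _ in range(20): u=d/(1+c["k1"]*(u**2).sum(1,keepdims=True))
    v=np.c_[u,np.ones(len(u))]
    return v
def plane(c,px,z):
    v=rays(c,px)@c["R"]; o=-c["R"].T@c["t"]
    return o+v*((z-o[2])/v[:,2])[:,None]
def depthpt(c,px):
    px=np.atleast_2d(px).astype(int); Z=c["range_z"][px[:,1],px[:,0]]
    return (rays(c,px)*Z[:,None]-c["t"])@c["R"]
def cloud(c):
    ys,xs=np.mgrid[0:400,0:640]; px=np.c_[xs.ravel(),ys.ravel()]
    return depthpt(c,px).reshape(400,640,3)
def proj(c,X):
    p=np.atleast_2d(X)@c["R"].T+c["t"]; u=p[:,:2]/p[:,2:]
    return u*(1+c["k1"]*(u**2).sum(1,keepdims=True))*K(c)+[c["cx"],c["cy"]]
def crop(c,x0,y0,x1,y1,k,name):
    cv2.imwrite(name,cv2.resize(c["image"][y0:y1,x0:x1,::-1],None,fx=k,fy=k,interpolation=cv2.INTER_CUBIC))
def tri(c1,p1,c2,p2):
    A=[];b=[]
    for c,p in((c1,p1),(c2,p2)):
        d=(rays(c,p)@c["R"])[0];d/=np.linalg.norm(d);M=np.eye(3)-np.outer(d,d);o=-c["R"].T@c["t"]
        A.append(M);b.append(M@o)
    return np.linalg.lstsq(np.vstack(A),np.hstack(b),rcond=None)[0]
E
python3 - <<'E'
from h import *
s=pickle.load(open("pics/scene0.pkl","rb"));t=pickle.load(open("pics/top0.pkl","rb"))
crop(s,240,100,400,300,3,"pics/s0c.png");crop(t,210,130,430,280,3.6,"pics/t0c.png")
E
```

```text
(no output)
```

View pics/s0c.png

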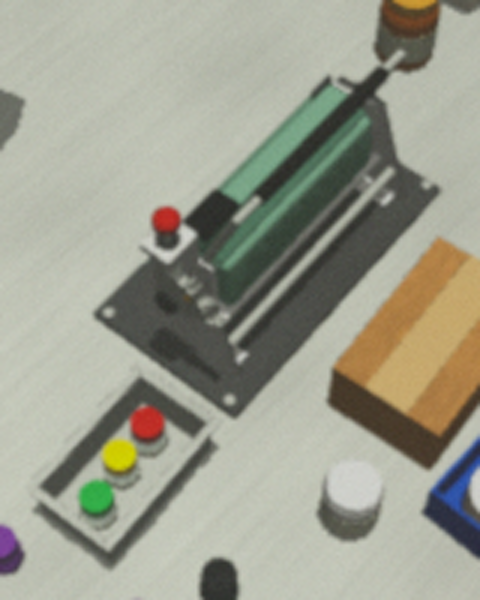

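View pics/t0c.png

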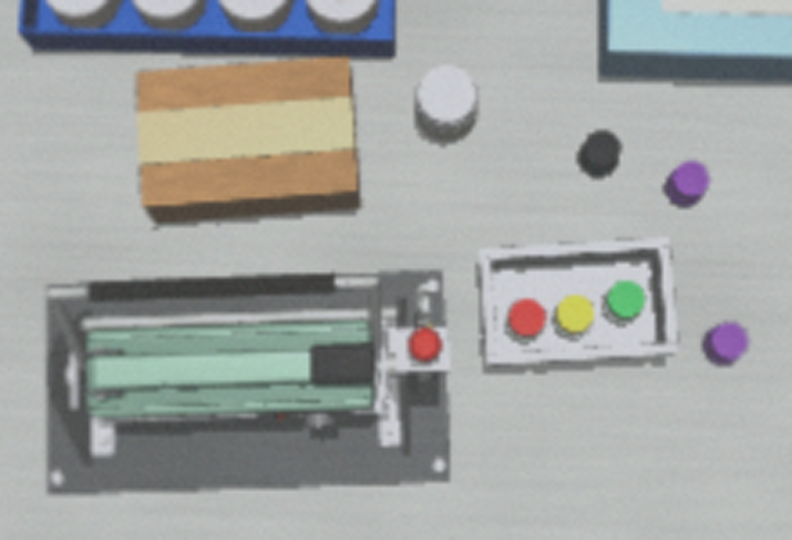

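```bash
python3 - <<'E'
from h import *
np.set_printoptions(precision=4,suppress=True)
s=pickle.load(open("pics/scene0.pkl","rb"));t=pickle.load(open("pics/top0.pkl","rb"))
T=lambda l:np.array(l)/3.6+[210,130]
S=lambda l:np.array(l)/3+[240,100]
print("top base FL FR BR",plane(t,T([(48,492),(449,480),(440,270)]),.01))
print("scene base FR BR BL",plane(s,S([(95,314),(235,416),(440,188)]),.01))
print("pan top FL FR BR BL",plane(t,T([(488,369),(677,352),(668,241),(478,251)]),.065))
print("pan scene FL FR BR BL",plane(s,S([(140,372),(37,492),(110,555),(212,432)]),.065))
for c,nm in((t,'t'),(s,'s')):
    hsv=cv2.cvtColor(c["image"],cv2.COLOR_RGB2HSV)
    m=(((hsv[...,0]<8)|(hsv[...,0]>172))&(hsv[...,1]>150)&(hsv[...,2]>90)).astype(np.uint8)
    x0,y0,x1,y1=(210,130,430,280) if nm=='t' else(240,100,400,300)
    n,l,st,ce=cv2.connectedComponentsWithStats(m)
    for i in range(1,n):
        if x0<ce[i][0]<x1 and y0<ce[i][1]<y1 and st[i][4]>10: print(nm,ce[i],st[i],depthpt(c,ce[i])[0],plane(c,ce[i],.262))
print("handle ends top depth",depthpt(t,T([(95,290),(210,287),(330,283)])))
print(tri(t,T((90,292)),s,S((383,78))),tri(t,T((335,283)),s,S((262,200))))
E
```

```text
top base FL FR BR [[ 0.4104  0.3329  0.01  ]
 [ 0.4334 -0.0443  0.01  ]
 [ 0.6323 -0.0307  0.01  ]]
scene base FR BR BL [[ 0.4392 -0.0461  0.01  ]
 [ 0.6351 -0.0336  0.01  ]
 [ 0.6102  0.3429  0.01  ]]
pan top FL FR BR BL [[ 0.533  -0.0767  0.065 ]
 [ 0.5532 -0.2493  0.065 ]
 [ 0.6562 -0.2407  0.065 ]
 [ 0.6421 -0.0651  0.065 ]]
pan scene FL FR BR BL [[ 0.5484 -0.0833  0.065 ]
 [ 0.568  -0.246   0.065 ]
 [ 0.6661 -0.2434  0.065 ]
 [ 0.6487 -0.0829  0.065 ]]
t [355.898  217.6327] [352 214   8   8  49] [ 0.5877 -0.1077  0.0473] [[ 0.5563 -0.0989  0.262 ]]
t [327.5405 225.0811] [325 222   6   7  37] [ 0.5321 -0.0162  0.267 ] [[ 0.5325 -0.0178  0.262 ]]
s [295.1346 172.8462] [291 169   9   8  52] [ 0.5327 -0.0205  0.263 ] [[ 0.5345 -0.0218  0.262 ]]
s [288.5287 240.5517] [284 236  10  10  87] [ 0.582 -0.113  0.045] [[ 0.6673 -0.1834  0.262 ]]
handle ends top depth [[0.5683 0.2485 0.2672]
 [0.5742 0.1558 0.2647]
 [0.5795 0.0601 0.2664]]
[0.5679 0.2554 0.2471] [0.5811 0.0566 0.2543]
```

Call:
servo_tool(series=[[8.8, [0, 0, -1.1], [0, 0, -0.137]], [8.8, [0, 0, -1.1], [0, 0, -0.137]], [8.8, [0, 0, -1.1], [0, 0, -0.137]], [8.8, [0, 0, -1.1], [0, 0, -0.137]], [8.8, [0, 0, -1.1], [0, 0, -0.137]], [8.8, [0, 0, -1.1], [0, 0, -0.137]], [8.8, [0, 0, -1.1], [0, 0, -0.137]], [8.8, [0, 0, -1.1], [0, 0, -0.137]], [8.8, [0, 0, -1.1], [0, 0, -0.137]], [8.8, [0, 0, -1.1], [0, 0, -0.137]]])

```text
time_s: 1.1
tool_pos: [0.174, -0.6518, 0.3483]
ee_rot: [0.683, 0.73, 0.0, -0.001]
force: [-0.6, 0.1, 0.2]
gripper_width: 0.0883
```

```bash
cat > go.py <<'E'
import sys
from rig import r
from h import *
from scipy.spatial.transform import Rotation as Ro
np.set_printoptions(precision=4,suppress=True)
O=np.array([.523,.150,0]);psi=.063
S=Ro.from_euler('z',psi).as_matrix()
def go(xs,ys,z,yaw):  # stand x,y ; TCP z; tool x yaw rel. to stand
    st=r.sense();R=Ro.from_quat(st["ee_rot"]).as_matrix();p=st["tool_pos"]
    tgt=S@np.array([xs,ys,0])+O;tgt[2]=z
    W=Ro.from_euler('z',psi+yaw).as_matrix()@np.diag([1,-1,-1])
    print("t",st["time_s"],"p",p,"stand",S.T@(p-O),"F",st["force"],"w",st["gripper_width"],"q",st["q"])
    print("tool delta cm",R.T@(tgt-p)*100,"rot",Ro.from_matrix(R.T@W).as_rotvec())
go(*[float(a) for a in sys.argv[1:5]])
E
python3 go.py 0.052 0 0.34 1.5708
```

```text
t 1.1 p [ 0.174  -0.6518  0.3483] stand [-0.3988 -0.7783  0.3483] F [-0.5644  0.089   0.2418] w 0.08829578839990153 q [-1.3468  0.2205  1.459   0.      1.4635 -1.4126]
tool delta cm [77.7054 45.2871  0.9317] rot [-0.0002 -0.0014  0.0027]
```

Call:
servo_tool(series=[[8.8, [3.7, 2.15, 0], [0, 0, 0]], [8.8, [3.7, 2.15, 0], [0, 0, 0]], [8.8, [3.7, 2.15, 0], [0, 0, 0]], [8.8, [3.7, 2.15, 0], [0, 0, 0]], [8.8, [3.7, 2.15, 0], [0, 0, 0]], [8.8, [3.7, 2.15, 0], [0, 0, 0]], [8.8, [3.7, 2.15, 0], [0, 0, 0]], [8.8, [3.7, 2.15, 0], [0, 0, 0]], [8.8, [3.7, 2.15, 0], [0, 0, 0]], [8.8, [3.7, 2.15, 0], [0, 0, 0]], [8.8, [3.7, 2.15, 0], [0, 0, 0]], [8.8, [3.7, 2.15, 0], [0, 0, 0]]])

```text
time_s: 2.3
tool_pos: [0.4051, -0.1917, 0.3484]
ee_rot: [0.686, 0.728, -0.0, -0.0]
force: [1.1, 0.2, 0.6]
gripper_width: 0.0881
```

Call:
servo_tool(series=[[8.8, [3.7, 2.15, 0], [0, 0, 0]], [8.8, [3.7, 2.15, 0], [0, 0, 0]], [8.8, [3.7, 2.15, 0], [0, 0, 0]], [8.8, [3.7, 2.15, 0], [0, 0, 0]], [8.8, [3.7, 2.15, 0], [0, 0, 0]], [8.8, [3.7, 2.15, 0], [0, 0, 0]], [8.8, [3.7, 2.15, 0], [0, 0, 0]], [8.8, [3.7, 2.15, 0], [0, 0, 0]], [8.8, [3.7, 2.15, 0], [0, 0, 0]], [6, [0, 0, 0], [0, 0, 0]], [6, [0, 0, 0], [0, 0, 0]]])

```text
time_s: 3.4
tool_pos: [0.5778, 0.1511, 0.3476]
ee_rot: [0.685, 0.729, -0.001, -0.0]
force: [-0.1, -0.1, 0.7]
gripper_width: 0.0741
```

```bash
python3 go.py 0.052 0 0.25 1.5708
```

```text
t 3.4 p [0.5778 0.1511 0.3476] stand [ 0.0548 -0.0024  0.3476] F [-0.1399 -0.0894  0.7081] w 0.0740801836553343 q [ 0.2144  0.0709  1.6297 -0.0005  1.4433  0.1525]
tool delta cm [ 0.2433 -0.258   9.7571] rot [-0.0022  0.0009 -0.001 ]
```

Call:
servo_tool(series=[[6, [0.03, -0.05, 2], [0, 0, 0]], [6, [0.03, -0.05, 2], [0, 0, 0]], [6, [0.03, -0.05, 2], [0, 0, 0]], [6, [0.03, -0.05, 2], [0, 0, 0]], [6, [0, 0, 1.2], [0, 0, 0]], [6, [0, 0, 1.0], [0, 0, 0]], [6, [0, 0, 0], [0, 0, 0]]])

```text
time_s: 4.1
tool_pos: [0.5752, 0.1507, 0.2454]
ee_rot: [0.686, 0.728, -0.001, -0.001]
force: [0.3, 0.5, 0.1]
gripper_width: 0.06
```

```bash
python3 go.py 0.052 0 0.245 1.5708; python3 - <<'E'
from rig import r
from h import *
for n in("scene","top"):
    c=r.camera(n);pickle.dump(c,open(f"pics/{n}1.pkl","wb"))
    crop(c,*((240,60,400,260,3) if n=="scene" else (210,130,430,280,3.6)),f"pics/{n}1.png")
E
```

```text
t 4.1 p [0.5752 0.1507 0.2454] stand [ 0.0521 -0.0026  0.2454] F [0.2561 0.4505 0.1071] w 0.059972517123723514 q [ 0.2144  0.1104  1.7722 -0.0001  1.2614  0.1553]
tool delta cm [ 0.2596 -0.0135  0.0405] rot [-0.0023  0.0005 -0.0039]
```

View pics/scene1.png

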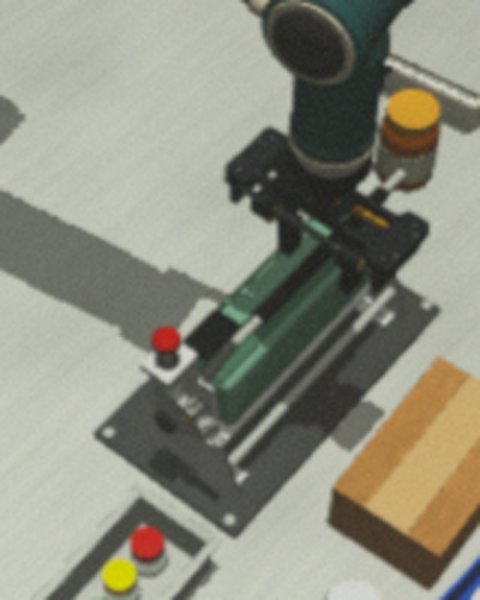

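The fingers straddle the handle sleeve (about (330,230) in the crop). Next I close on it.

Call:
servo_tool(series=[[1.9, [0, 0, 0], [0, 0, 0]], [1.9, [0, 0, 0], [0, 0, 0]], [1.9, [0, 0, 0], [0, 0, 0]], [1.9, [0, 0, 0], [0, 0, 0]], [1.9, [0, 0, 0], [0, 0, 0]], [1.9, [0, 0, 0], [0, 0, 0]], [1.9, [0, 0, 0], [0, 0, 0]]])

```text
time_s: 4.9
tool_pos: [0.5757, 0.1516, 0.2467]
ee_rot: [0.686, 0.728, -0.0, -0.0]
force: [-2.2, -0.0, 1.0]
gripper_width: 0.0188
```

```bash
python3 go.py -0.0513 0 0.245 1.5708; python3 - <<'E'
import numpy as np
# arc offsets
for a in np.linspace(.36,-.349,8): print(a,.15*np.sin(a),.12+.15*np.cos(a))
E
```

```text
t 4.9 p [0.5757 0.1516 0.2467] stand [ 0.0527 -0.0017  0.2467] F [-2.1517 -0.0139  1.0309] w 0.018812169221821065 q [0.2156 0.11   1.7702 0.0002 1.2623 0.1555]
tool delta cm [  0.1398 -10.3985   0.1777] rot [-0.0009 -0.     -0.0029]
0.36 0.05284113499126349 0.2603845235516902
0.2587142857142857 0.038375675752365224 0.26500795671462074
0.15742857142857142 0.023516864736554042 0.26814505416301493
0.05614285714285716 0.008417005182829512 0.269763660558068
-0.04514285714285715 -0.0067691289153829414 0.269847185137816
-0.14642857142857146 -0.021885879248102893 0.2683947717729215
-0.24771428571428566 -0.03677829869093583 0.2654213077420235
-0.349 -0.051293739517541494 0.2609572711367051
```

Call:
servo_tool(series=[[1.9, [0, -1.04, -0.35], [0, 0, 0]], [1.9, [0, -1.04, -0.27], [0, 0, 0]], [1.9, [0, -1.04, -0.19], [0, 0, 0]], [1.9, [0, -1.04, -0.11], [0, 0, 0]], [1.9, [0, -1.04, -0.04], [0, 0, 0]], [1.9, [0, -1.04, 0.03], [0, 0, 0]], [1.9, [0, -1.04, 0.1], [0, 0, 0]], [1.9, [0, -1.04, 0.18], [0, 0, 0]], [1.9, [0, -1.04, 0.26], [0, 0, 0]], [1.9, [0, -0.94, 0.33], [0, 0, 0]], [1.0, [0, 0, 0], [0, 0, 0]], [1.0, [0, 0, 0], [0, 0, 0]]])

```text
time_s: 6.1
tool_pos: [0.4711, 0.1452, 0.246]
ee_rot: [0.686, 0.728, -0.002, -0.002]
force: [-1.7, 0.9, 1.0]
gripper_width: 0.0148
```

```bash
python3 go.py -0.0513 0 0.245 1.5708
```

```text
t 6.1 p [0.4711 0.1452 0.246 ] stand [-0.0521 -0.0015  0.246 ] F [-1.7415  0.8977  1.0358] w 0.014809254413117052 q [ 0.2481 -0.0866  1.9702  0.0006  1.263   0.1877]
tool delta cm [0.1506 0.0824 0.1032] rot [-0.005   0.0003 -0.0029]
```

Call:
servo_tool(series=[[1.0, [0, 0, 0], [0, 0, 0]], [3.5, [0, 0, 0], [0, 0, 0]], [3.5, [0, 0, 0], [0, 0, 0]], [3.5, [0, 0, 0], [0, 0, 0]], [3.5, [0, 0, -2], [0, 0, 0]], [3.5, [0, 0, -3], [0, 0, 0]], [0, [0, 0, -3], [0, 0, 0]], [0, [0, 0, -2], [0, 0, 0]], [0, [0, 0, 0], [0, 0, 0]], [0, [0, 0, 0], [0, 0, 0]]])

```text
time_s: 7.1
tool_pos: [0.4735, 0.1454, 0.3471]
ee_rot: [0.686, 0.728, 0.0, 0.0]
force: [-0.3, -1.0, -0.9]
gripper_width: 0.0051
```

```bash
python3 go.py 0 -0.17 0.29 1.5708; python3 - <<'E'
from rig import r
from h import *
for n in("scene","top"):
    c=r.camera(n);pickle.dump(c,open(f"pics/{n}2.pkl","wb"))
    crop(c,*((260,100,400,220,5) if n=="scene" else (210,180,350,280,5)),f"pics/{n}2.png")
E
```

```text
t 7.1 p [0.4735 0.1454 0.3471] stand [-0.0497 -0.0015  0.3471] F [-0.2991 -0.9831 -0.8925] w 0.005099953105712046 q [ 0.2477 -0.1315  1.8274 -0.0001  1.4452  0.1878]
tool delta cm [-16.835    5.0221   5.7088] rot [ 0.0005 -0.     -0.0031]
```

View pics/scene2.png

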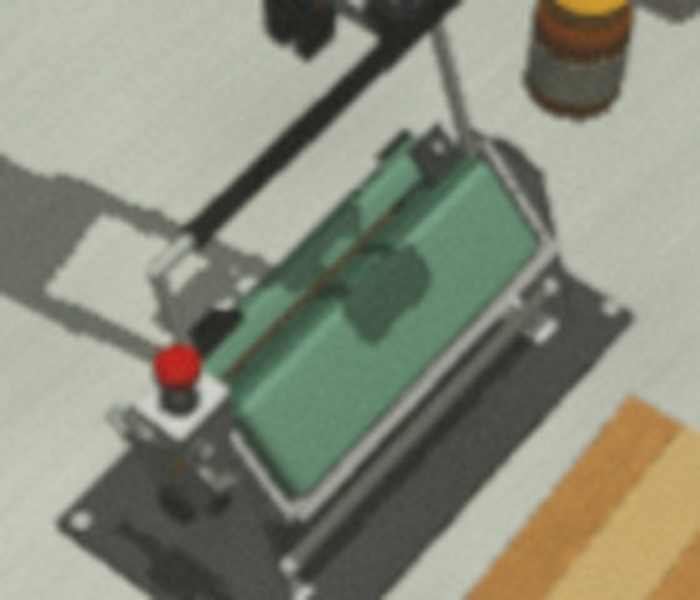

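View pics/top2.png

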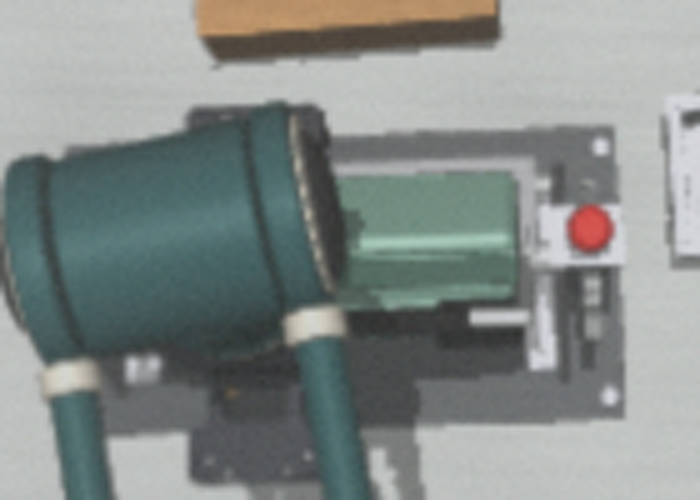

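Call:
servo_tool(series=[[0, [-3.4, 1.0, 0], [0, 0, 0]], [0, [-3.4, 1.0, 0], [0, 0, 0]], [0, [-3.4, 1.0, 0], [0, 0, 0]], [0, [-3.4, 1.0, 0.5], [0, 0, 0]], [0, [-3.2, 1.0, 1.5], [0, 0, 0]], [0, [0, 0, 2.0], [0, 0, 0]], [0, [0, 0, 1.5], [0, 0, 0]], [0, [0, 0, 0], [0, 0, 0]], [0, [0, 0, 0], [0, 0, 0]]])

```text
time_s: 8.1
tool_pos: [0.5326, -0.0187, 0.2915]
ee_rot: [0.685, 0.728, -0.001, -0.001]
force: [-0.1, 1.4, 0.2]
gripper_width: 0.0007
```

```bash
python3 go.py 0 -0.17 0.2655 1.5708; python3 - <<'E'
from rig import r
from h import *
np.set_printoptions(precision=4,suppress=True)
for n in("scene","top"):
    c=r.camera(n);pickle.dump(c,open(f"pics/{n}3.pkl","wb"))
    crop(c,*((240,80,400,220,5) if n=="scene" else (210,180,350,280,5)),f"pics/{n}3.png")
s=pickle.load(open("pics/scene2.pkl","rb"))
O=np.array([.523,.15,0]);c_,s_=np.cos(.063),np.sin(.063);S=np.array([[c_,-s_,0],[s_,c_,0],[0,0,1]])
for px in([193,236],[198,228]):
    v=(rays(s,np.array(px)/5+[260,100])@s["R"])[0]@S;o=(-s["R"].T@s["t"]-O)@S
    for y in(-.1,-.097):
        k=(y-o[1])/v[1];p=o+k*v;print(p,.436-np.arctan2(p[0],p[2]-.12),np.hypot(p[0],p[2]-.12))
E
```

```text
t 8.1 p [ 0.5326 -0.0187  0.2915] stand [-0.001  -0.1689  0.2915] F [-0.086   1.3564  0.1519] w 0.0006582827498331036 q [-0.0819 -0.0345  1.8376  0.0001  1.3403 -0.1428]
tool delta cm [-0.1064  0.1049  2.5978] rot [-0.0018 -0.0004 -0.0021]
[-0.0477 -0.1     0.2654] 0.7531185800340205 0.1530646943840516
[-0.0505 -0.097   0.2602] 0.7815736966947728 0.1489664882416927
[-0.0436 -0.1     0.2762] 0.7082542089699226 0.1622085101329634
[-0.0463 -0.097   0.271 ] 0.7336708970906699 0.1579599878131017
```

View pics/scene3.png

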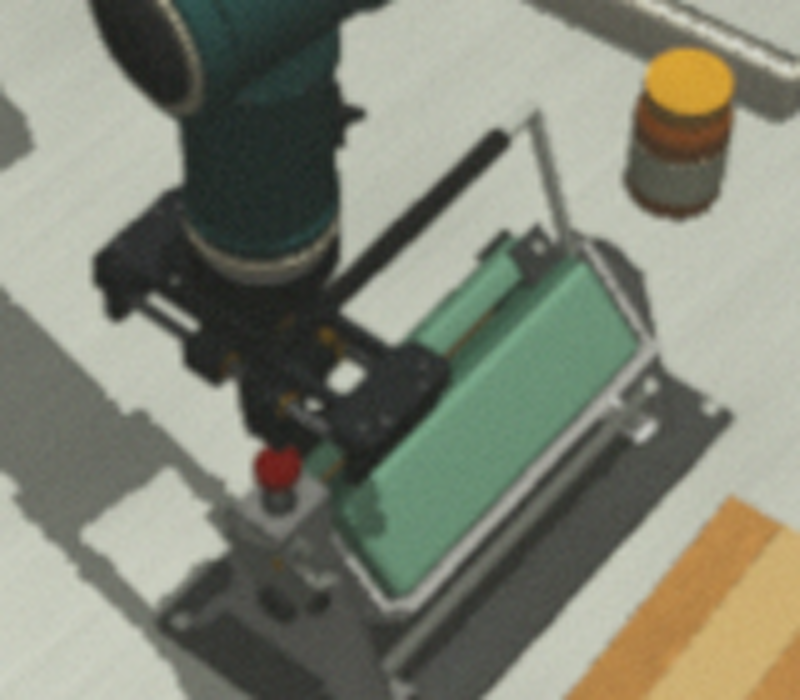

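View pics/top3.png

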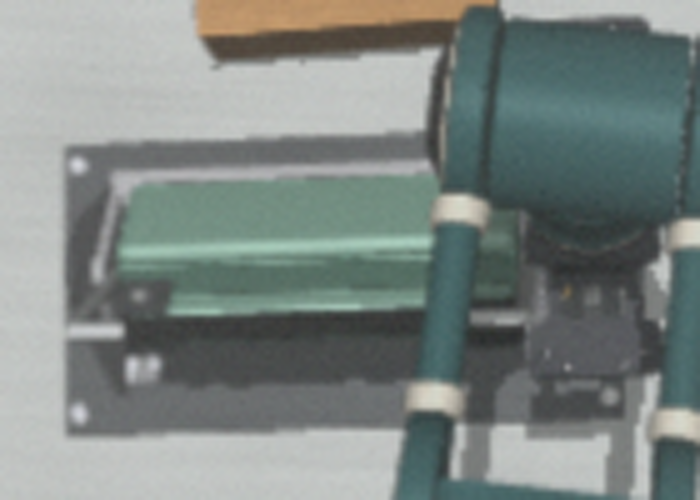

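Call:
servo_tool(series=[[0, [-0.05, 0.05, 0.8], [0, 0, 0]], [0, [-0.05, 0.05, 0.8], [0, 0, 0]], [0, [0, 0, 0.5], [0, 0, 0]], [0, [0, 0, 0.3], [0, 0, 0]], [0, [0, 0, 0.3], [0, 0, 0]], [0, [0, 0, 0.3], [0, 0, 0]], [0, [0, 0, 0.2], [0, 0, 0]], [0, [0, 0, 0.2], [0, 0, 0]], [0, [0, 0, 0], [0, 0, 0]]])

```text
time_s: 9.1
tool_pos: [0.5343, -0.0202, 0.2581]
ee_rot: [0.686, 0.728, 0.0, 0.0]
force: [0.2, 0.1, 0.0]
gripper_width: 0.0004
```

Call:
servo_tool(series=[[0, [0, 0, 0.2], [0, 0, 0]], [0, [0, 0, 0.2], [0, 0, 0]], [0, [0, 0, 0.2], [0, 0, 0]], [0, [0, 0, 0.2], [0, 0, 0]]])

```text
time_s: 9.5
tool_pos: [0.5344, -0.0202, 0.2502]
ee_rot: [0.686, 0.728, 0.0, 0.0]
force: [-1.4, -0.5, 2.8]
gripper_width: 0.0004
```

```bash
python3 - <<'E'
from rig import r
from h import *
print(r.sense()["force"],r.sense()["tool_pos"])
for n in("scene",):
    c=r.camera(n);pickle.dump(c,open(f"pics/{n}4.pkl","wb"))
    crop(c,265,140,345,200,10,f"pics/{n}4.png")
E
```

```text
[-1.44422847 -0.47539427  2.75996331] [ 0.53441406 -0.02024252  0.25023751]
```

View pics/scene4.png

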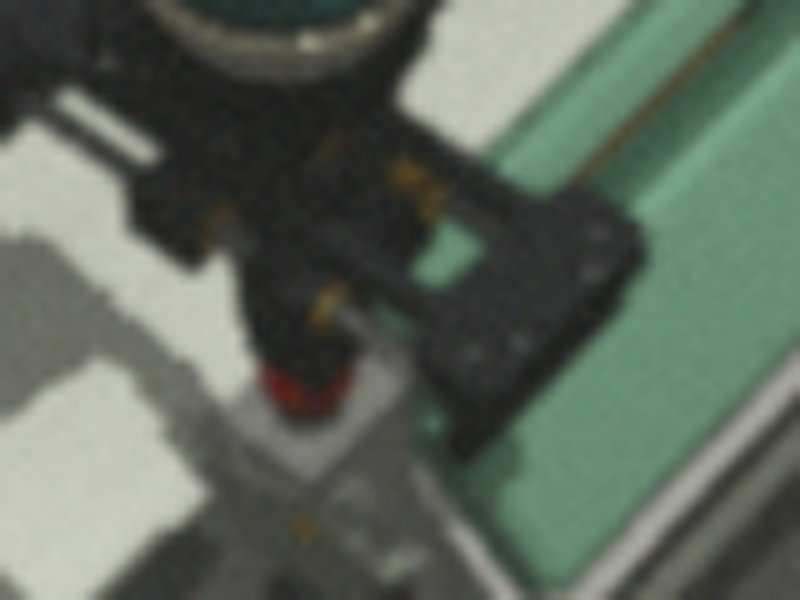

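Call:
servo_tool(series=[[0, [0, 0, 0.2], [0, 0, 0]], [0, [0, 0, 0.2], [0, 0, 0]], [0, [0, 0, 0.1], [0, 0, 0]], [0, [0, 0, 0], [0, 0, 0]], [0, [0, 0, 0], [0, 0, 0]]])

```text
time_s: 10.05
tool_pos: [0.5344, -0.0203, 0.2459]
ee_rot: [0.686, 0.728, 0.0, 0.0]
force: [-2.3, 0.9, 5.0]
gripper_width: 0.0005
```

Call:
servo_tool(series=[[0, [0, 0, 0.1], [0, 0, 0]], [0, [0, 0, 0], [0, 0, 0]], [0, [0, 0, 0], [0, 0, 0]]])

```text
time_s: 10.35
tool_pos: [0.5345, -0.0203, 0.2458]
ee_rot: [0.686, 0.728, 0.0, 0.0]
force: [-3.8, 0.3, 8.3]
gripper_width: 0.0004
```

Call:
servo_tool(series=[[0, [0, 0, 0.2], [0, 0, 0]], [0, [0, 0, 0.2], [0, 0, 0]], [0, [0, 0, 0], [0, 0, 0]], [0, [0, 0, 0], [0, 0, 0]]])

```text
time_s: 10.75
tool_pos: [0.5347, -0.0203, 0.2457]
ee_rot: [0.686, 0.728, 0.001, 0.001]
force: [-11.9, 1.3, 24.3]
gripper_width: 0.0004
```

Call:
servo_tool(series=[[0, [0, 0, -0.6], [0, 0, 0]], [0, [0, 0, -1.5], [0, 0, 0]], [0, [0, 0, -3], [0, 0, 0]], [0, [0, 0, -3], [0, 0, 0]], [0, [0, 0, -2], [0, 0, 0]], [0, [-4.5, 0, 0], [0, 0, 0]], [0, [-4.5, 0, 0], [0, 0, 0]], [0, [-4.5, 0, 0], [0, 0, 0]], [0, [-4.5, 0, 0], [0, 0, 0]], [0, [-4.5, 0, 0], [0, 0, 0]], [0, [0, 0, 0], [0, 0, 0]]])

```text
time_s: 11.85
tool_pos: [0.5475, -0.2498, 0.3404]
ee_rot: [0.687, 0.726, -0.001, 0.0]
force: [-0.7, 0.5, 0.2]
gripper_width: 0.0006
```

```bash
python3 go.py 0.14 -0.315 0.3 0; python3 - <<'E'
from rig import r
from h import *
for n in("scene","top"):
    c=r.camera(n);pickle.dump(c,open(f"pics/{n}5.pkl","wb"))
    crop(c,*((240,120,400,300,3.3) if n=="scene" else (210,130,430,280,3.6)),f"pics/{n}5.png")
t=pickle.load(open("pics/top0.pkl","rb")); crop(t,335,185,405,240,11,"pics/pan0.png")
s=pickle.load(open("pics/scene0.pkl","rb")); crop(s,245,220,320,290,8,"pics/pan0s.png")
E
```

```text
t 11.85 p [ 0.5475 -0.2498  0.3404] stand [-0.0007 -0.4006  0.3404] F [-0.7216  0.4927  0.1812] w 0.0006121006383925829 q [-0.4684  0.0804  1.6324 -0.0021  1.4292 -0.5229]
tool delta cm [ 8.6802 14.0089  4.0029] rot [0.0002 0.0023 1.5626]
```

View pics/scene5.png

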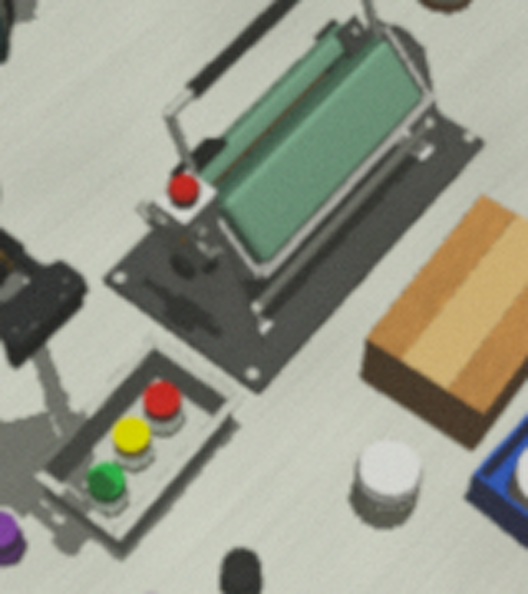

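View pics/pan0.png

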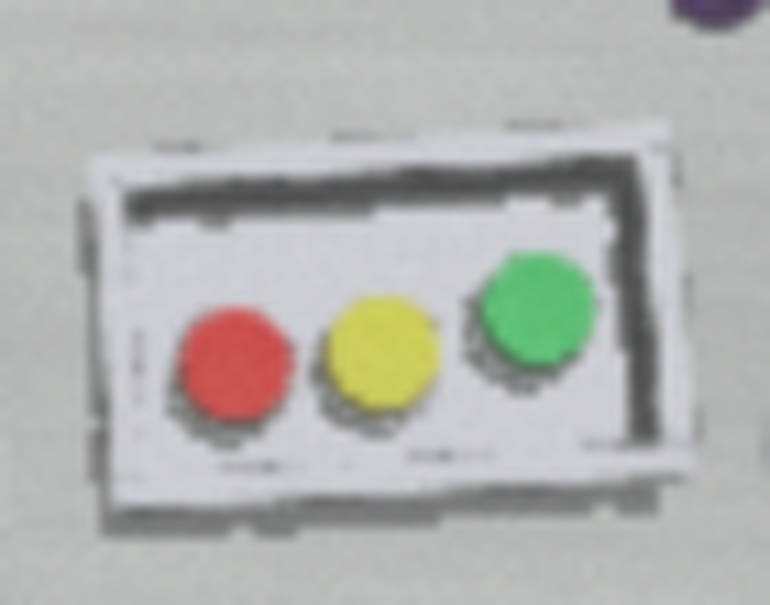

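View pics/pan0s.png

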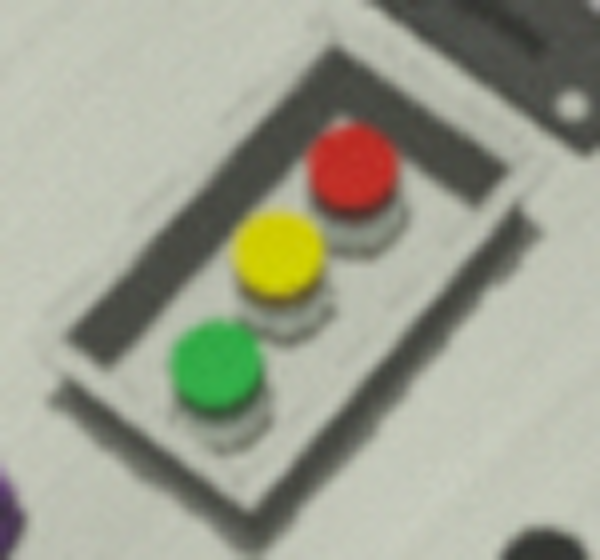

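```bash
python3 - <<'E'
from h import *
np.set_printoptions(precision=4,suppress=True)
t=pickle.load(open("pics/top0.pkl","rb"));s=pickle.load(open("pics/scene0.pkl","rb"))
O=np.array([.523,.15,0]);c_,s_=np.cos(.063),np.sin(.063);S=np.array([[c_,-s_,0],[s_,c_,0],[0,0,1]])
P=(plane(t,np.array([(115,500),(690,468),(668,125),(92,158)])/11+[335,185]-.45,.065)-O)@S
print(P,P.mean(0))
d=P[0]-P[1];e=P[3]-P[2];print(np.arctan2(-d[0],d[1]),np.arctan2(-e[0],e[1]),np.linalg.norm(d[:2]),np.linalg.norm((P[3]-P[0])[:2]))
c=pickle.load(open("pics/scene5.pkl","rb"));hsv=cv2.cvtColor(c["image"],cv2.COLOR_RGB2HSV)
m=(((hsv[...,0]<8)|(hsv[...,0]>172))&(hsv[...,1]>150)&(hsv[...,2]>90)).astype(np.uint8)[130:220,270:330]
n,l,st,ce=cv2.connectedComponentsWithStats(m)
for i in range(1,n):
    if st[i][4]>20: px=ce[i]+[270,130];print(px,st[i],depthpt(c,px+.5),plane(c,px,.245))
W=cloud(c); q=(W[...,2]>.235)&(W[...,2]<.255)&(abs(W[...,0]-.534)<.02)&(abs(W[...,1]+.02)<.02);print("knob z",np.percentile(W[q][:,2],[10,50,90]),q.sum())
for nm,px in(("tin",(334,157)),("black",(376,172)),("pur",(401,181))): print(nm,(plane(t,px,.05)-O)@S)
E
```

```text
[[ 0.004  -0.2254  0.065 ]
 [ 0.0073 -0.398   0.065 ]
 [ 0.1118 -0.3976  0.065 ]
 [ 0.108  -0.2227  0.065 ]] [ 0.0578 -0.3109  0.065 ]
0.01906563264076535 0.02198733193412273 0.17268062652516172 0.10399796580240706
[295.2545 176.5636] [22 43  8  8 55] [[ 0.5339 -0.0227  0.2418]] [[ 0.5349 -0.0227  0.245 ]]
knob z [0.2387 0.2435 0.2464] 68
tin [[ 0.2567 -0.199   0.05  ]]
black [[ 0.1991 -0.3393  0.05  ]]
pur [[ 0.165  -0.4224  0.05  ]]
```

Call:
servo_tool(series=[[8.8, [0, 0, 0], [0, 0, 0.142]], [8.8, [0, 0, 0], [0, 0, 0.142]], [8.8, [0, 0, 0], [0, 0, 0.142]], [8.8, [0, 0, 0], [0, 0, 0.142]], [8.8, [0, 0, 0], [0, 0, 0.142]], [8.8, [0, 0, 0], [0, 0, 0.142]], [8.8, [0, 0, 0], [0, 0, 0.142]], [8.8, [0, 0, 0], [0, 0, 0.142]], [8.8, [0, 0, 0], [0, 0, 0.142]], [8.8, [0, 0, 0], [0, 0, 0.142]], [8.8, [0, 0, 0], [0, 0, 0.142]], [8.8, [0, 0, 0], [0, 0, 0]]])

```text
time_s: 13.15
tool_pos: [0.548, -0.243, 0.3414]
ee_rot: [0.999, 0.035, 0.0, -0.0]
force: [0.1, 0.8, 0.5]
gripper_width: 0.0879
```

```bash
python3 go.py 0.14 -0.311 0.2 0.01
```

```text
t 13.15 p [ 0.548  -0.243   0.3414] stand [ 0.0002 -0.3937  0.3414] F [0.0783 0.7613 0.4907] w 0.08785777893396632 q [-0.4592  0.0753  1.6359  0.0005  1.4305  1.041 ]
tool delta cm [14.0399 -8.1615 14.1499] rot [-0.0005 -0.0001 -0.0025]
```

Call:
servo_tool(series=[[8.8, [2.8, -1.6, 0], [0, 0, 0]], [8.8, [2.8, -1.6, 0], [0, 0, 0]], [8.8, [2.8, -1.65, 0], [0, 0, 0]], [8.8, [2.8, -1.65, 0], [0, 0, 0]], [8.8, [2.8, -1.65, 0], [0, 0, 0]], [8.8, [0, 0, 3.5], [0, 0, 0]], [8.8, [0, 0, 3.5], [0, 0, 0]], [8.8, [0, 0, 3.5], [0, 0, 0]], [8.8, [0, 0, 3.5], [0, 0, 0]], [8.8, [0, 0, 3.5], [0, 0, 0]], [8.8, [0, 0, 3.5], [0, 0, 0]], [8.8, [0, 0, 0], [0, 0, 0]]])

```text
time_s: 14.35
tool_pos: [0.6773, -0.1514, 0.1246]
ee_rot: [0.999, 0.037, -0.006, -0.002]
force: [-1.5, 0.1, -0.7]
gripper_width: 0.0881
```

```bash
python3 go.py 0.14 -0.311 0.042 0.01; python3 - <<'E'
from rig import r
from h import *
for n in("scene","top"):
    c=r.camera(n);pickle.dump(c,open(f"pics/{n}6.pkl","wb"))
    crop(c,*((240,120,400,300,3.3) if n=="scene" else (210,130,430,280,3.6)),f"pics/{n}6.png")
E
```

```text
t 14.35 p [ 0.6773 -0.1514  0.1246] stand [ 0.135  -0.3105  0.1246] F [-1.4732  0.1018 -0.7112] w 0.08811218759721114 q [-0.2559  0.3905  1.6557  0.0003  1.1075  1.2416]
tool delta cm [0.5959 0.091  8.2491] rot [-0.0042  0.0114  0.0001]
```

View pics/scene6.png

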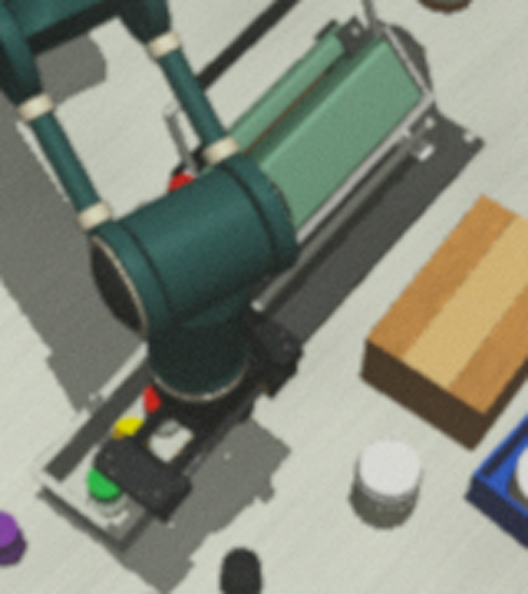

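```bash
python3 - <<'E'
from h import *
np.set_printoptions(precision=3,suppress=True)
O=np.array([.523,.15,0]);c_,s_=np.cos(.063),np.sin(.063);S=np.array([[c_,-s_,0],[s_,c_,0],[0,0,1]])
for n in("scene","top"):
    c=pickle.load(open(f"pics/{n}6.pkl","rb"));W=(cloud(c)-O)@S
    ok=c["range_z"]>0
    for y0 in np.arange(-.44,-.04,.04):
        m=ok&(W[...,1]>y0)&(W[...,1]<y0+.04)&(W[...,0]>-.25)&(W[...,0]<.25)&(W[...,2]>.27)
        # exclude
        if m.sum()>5:
            w=W[m];print(n,round(y0,2),m.sum(),"x",w[:,0].min(),w[:,0].max(),"z",np.percentile(w[:,2],[0,10,50,100]))
E
```

```text
scene -0.4 530 x 0.08945540881060612 0.1669183203531666 z [0.437 0.461 0.486 0.51 ]
scene -0.36 1985 x -0.027947085109233577 0.17836798414318883 z [0.272 0.323 0.494 0.584]
scene -0.32 1962 x -0.11987436123578693 0.19532974903061162 z [0.27  0.419 0.525 0.616]
scene -0.28 3085 x -0.24327777976645398 0.19752826055905448 z [0.274 0.503 0.618 0.686]
scene -0.24 2714 x -0.2499833235281978 0.09362329046548633 z [0.5   0.557 0.661 0.721]
scene -0.2 756 x -0.2309612131812488 -0.06373934568279958 z [0.599 0.646 0.686 0.72 ]
scene -0.16 48 x -0.22049486122709483 -0.04627149780833515 z [0.271 0.678 0.688 0.704]
top -0.4 144 x 0.09284863554298299 0.16463105917773443 z [0.469 0.485 0.499 0.516]
top -0.36 812 x -0.013405222146347548 0.17341437961977113 z [0.283 0.486 0.506 0.584]
top -0.32 1367 x -0.11032581835511865 0.1905644122640751 z [0.275 0.373 0.508 0.617]
top -0.28 2184 x -0.23323413048433647 0.1929468580094801 z [0.275 0.497 0.617 0.683]
top -0.24 2696 x -0.2499841691432241 0.11616066293319727 z [0.49  0.582 0.665 0.729]
top -0.2 1638 x -0.2499772892863925 -0.02081368637501472 z [0.553 0.638 0.693 0.737]
top -0.16 407 x -0.2499215548154865 -0.15854010532731536 z [0.643 0.673 0.703 0.731]
top -0.12 7 x -0.05664633497150571 -0.047622419858938746 z [0.271 0.271 0.272 0.273]
top -0.08 74 x -0.24983751517359093 -0.046613837022357434 z [0.27  0.27  0.733 0.751]
```

View pics/top6.png

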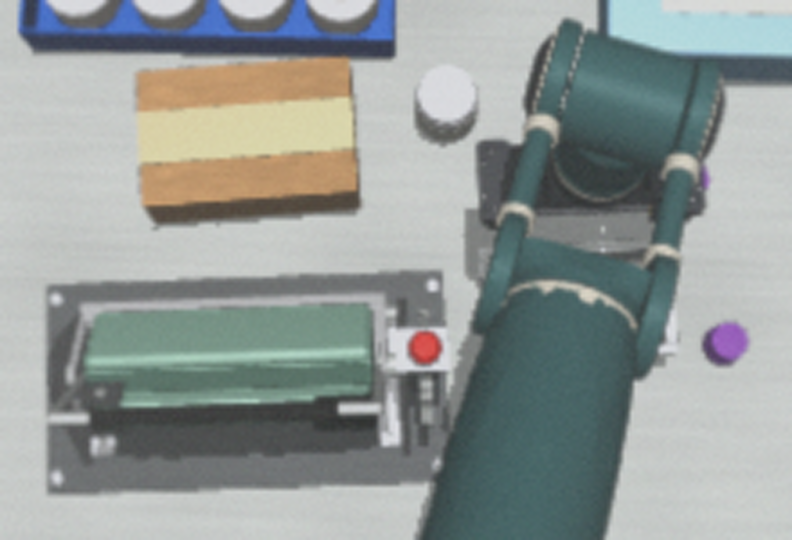

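Call:
servo_tool(series=[[8.8, [0.1, 0, 2], [0, 0, 0]], [8.8, [0.1, 0, 2], [0, 0, 0]], [8.8, [0.1, 0, 1.5], [0, 0, 0]], [8.8, [0, 0, 1.2], [0, 0, 0]], [8.8, [0, 0, 0.8], [0, 0, 0]], [8.8, [0, 0, 0], [0, 0, 0]], [8.8, [0, 0, 0], [0, 0, 0]]])

```text
time_s: 15.15
tool_pos: [0.6852, -0.1538, 0.0568]
ee_rot: [0.999, 0.034, 0.0, 0.0]
force: [0.1, -0.6, 0.7]
gripper_width: 0.0878
```

```bash
python3 go.py 0.12 -0.311 0.042 0.01
```

```text
t 15.15 p [ 0.6852 -0.1538  0.0568] stand [ 0.1427 -0.3134  0.0568] F [ 0.1015 -0.5561  0.6738] w 0.08777177465627393 q [-0.2563  0.4646  1.6883  0.      0.9881  1.2456]
tool delta cm [-2.2739 -0.2553  1.4786] rot [ 0.0002 -0.0006 -0.0041]
```

Call:
servo_tool(series=[[8.8, [0, -0.1, 0.8], [0, 0, 0]], [8.8, [0, -0.1, 0.9], [0, 0, 0]], [8.8, [-0.3, 0, 0], [0, 0, 0]], [8.8, [-0.5, 0, 0], [0, 0, 0]], [8.8, [-0.5, 0, 0], [0, 0, 0]], [8.8, [-0.5, 0, 0], [0, 0, 0]], [8.8, [-0.5, 0, 0], [0, 0, 0]], [8.8, [-0.5, 0, 0], [0, 0, 0]], [8.8, [0, 0, 0], [0, 0, 0]]])

```text
time_s: 16.05
tool_pos: [0.6568, -0.1538, 0.0399]
ee_rot: [0.999, 0.034, 0.001, 0.0]
force: [1.2, -0.1, 1.0]
gripper_width: 0.0882
```

```bash
python3 go.py 0.12 -0.311 0.042 0.01; python3 - <<'E'
from rig import r
from h import *
for n in("scene","top"):
    c=r.camera(n);pickle.dump(c,open(f"pics/{n}7.pkl","wb"))
    crop(c,*((240,120,400,300,3.3) if n=="scene" else (210,130,430,280,3.6)),f"pics/{n}7.png")
E
```

```text
t 16.05 p [ 0.6568 -0.1538  0.0399] stand [ 0.1144 -0.3117  0.0399] F [ 1.2097 -0.0756  1.0345] w 0.0881550537705669 q [-0.267   0.4384  1.7634  0.      0.9386  1.2352]
tool delta cm [ 0.5642 -0.0633 -0.2072] rot [ 0.0004 -0.0011 -0.0044]
```

View pics/scene7.png

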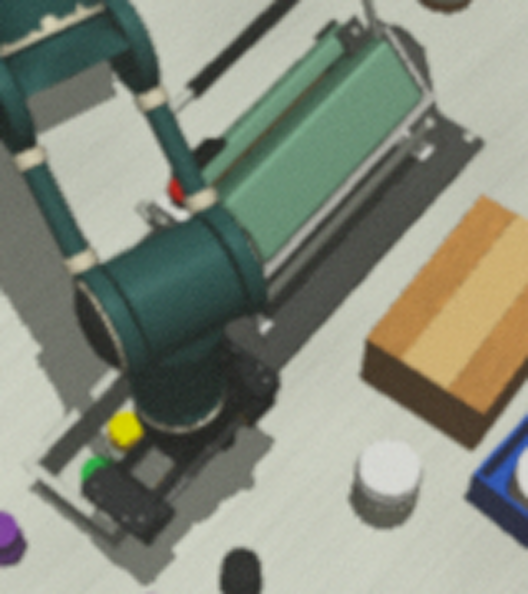

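View pics/top7.png

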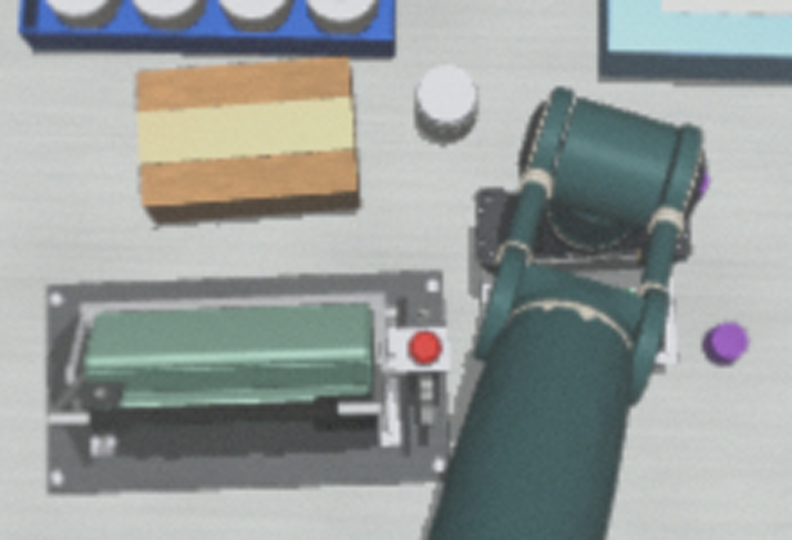

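Call:
servo_tool(series=[[8.8, [-0.3, 0, 0], [0, 0, 0]], [8.8, [-0.5, 0, 0], [0, 0, 0]], [8.8, [-0.7, 0, 0], [0, 0, 0]], [8.8, [-0.8, 0, 0], [0, 0, 0]], [8.8, [-0.8, 0, 0], [0, 0, 0]], [8.8, [-0.8, 0, 0], [0, 0, 0]], [8.8, [-0.8, 0, 0], [0, 0, 0]], [8.8, [-0.8, 0, 0], [0, 0, 0]], [8.8, [-0.8, 0, 0], [0, 0, 0]], [8.8, [-0.8, 0, 0], [0, 0, 0]], [8.8, [-0.5, 0, 0], [0, 0, 0]], [8.8, [-0.2, 0, 0], [0, 0, 0]]])

```text
time_s: 17.35
tool_pos: [0.5787, -0.1591, 0.0396]
ee_rot: [0.999, 0.034, 0.0, 0.0]
force: [5.4, -0.5, 2.2]
gripper_width: 0.0876
```

```bash
python3 go.py 0.01 -0.311 0.042 0.01; python3 - <<'E'
from rig import r
from h import *
for n in("scene","top"):
    c=r.camera(n);pickle.dump(c,open(f"pics/{n}8.pkl","wb"))
    crop(c,*((220,100,360,260,3.6) if n=="scene" else (310,180,430,290,5)),f"pics/{n}8.png")
E
```

```text
t 17.35 p [ 0.5787 -0.1591  0.0396] stand [ 0.0361 -0.312   0.0396] F [ 5.3855 -0.4552  2.1982] w 0.08760278964886457 q [-0.3098  0.3196  1.9334  0.0001  0.8882  1.1924]
tool delta cm [-2.6093 -0.1119 -0.2462] rot [ 0.0001 -0.0005 -0.0045]
```

View pics/scene8.png

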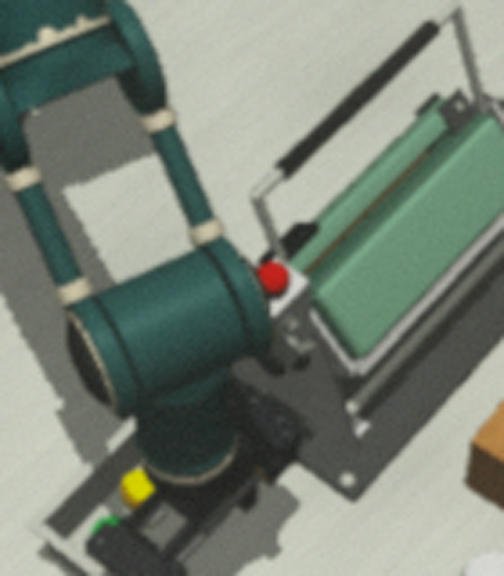

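View pics/top8.png

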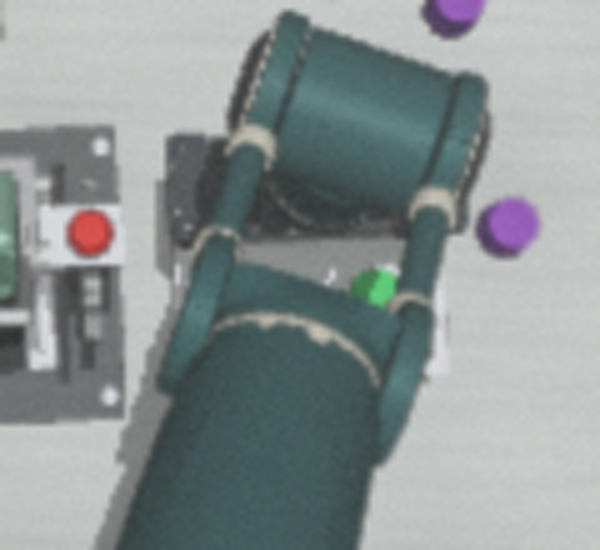

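```bash
python3 - <<'E'
from h import *
np.set_printoptions(precision=4,suppress=True)
t=pickle.load(open("pics/top8.pkl","rb"));s=pickle.load(open("pics/scene8.pkl","rb"))
O=np.array([.523,.15,0]);c_,s_=np.cos(.063),np.sin(.063);S=np.array([[c_,-s_,0],[s_,c_,0],[0,0,1]])
print((plane(t,np.array([(449,375),(440,245)])/5+[310,180]-.4,.065)-O)@S)
print((plane(s,np.array([(32,528)])/3.6+[220,100]-.4,.065)-O)@S)
print((plane(t,np.array([(508,227)])/5+[310,180]-.4,.046)-O)@S)
print((plane(t,np.array([(126,416),(113,127)])/5+[310,180]-.4,.01)-O)@S)
E
```

```text
[[-0.0832 -0.3998  0.065 ]
 [ 0.0023 -0.3988  0.065 ]]
[[-0.0743 -0.4011  0.065 ]]
[[ 0.0147 -0.448   0.046 ]]
[[-0.0999 -0.1886  0.01  ]
 [ 0.0977 -0.1872  0.01  ]]
```

Call:
servo_tool(series=[[8.8, [-0.3, 0, 0], [0, 0, 0]], [8.8, [-0.4, 0, 0], [0, 0, 0]], [8.8, [-0.4, 0, 0], [0, 0, 0]], [8.8, [-0.3, 0, 0], [0, 0, 0]], [8.8, [-0.2, 0, 0], [0, 0, 0]], [8.8, [0, 0, 0], [0, 0, 0]], [8.8, [0, 0, 0], [0, 0, 0]]])

```text
time_s: 18.15
tool_pos: [0.5626, -0.1601, 0.0392]
ee_rot: [0.999, 0.034, -0.0, -0.0]
force: [3.3, -0.2, 2.5]
gripper_width: 0.0881
```

```bash
python3 go.py 0.02 -0.311 0.042 0.01; python3 - <<'E'
from rig import r
from h import *
for n in("scene","top"):
    c=r.camera(n);pickle.dump(c,open(f"pics/{n}9.pkl","wb"))
    crop(c,*((220,140,320,270,4.5) if n=="scene" else (310,180,430,290,5)),f"pics/{n}9.png")
E
```

```text
t 18.15 p [ 0.5626 -0.1601  0.0392] stand [ 0.02   -0.3119  0.0392] F [ 3.3257 -0.2343  2.4754] w 0.08813406488980079 q [-0.3197  0.296   1.9661 -0.0003  0.8803  1.1824]
tool delta cm [ 0.0036 -0.0942 -0.2805] rot [-0.0001  0.0009 -0.0041]
```

View pics/scene9.png

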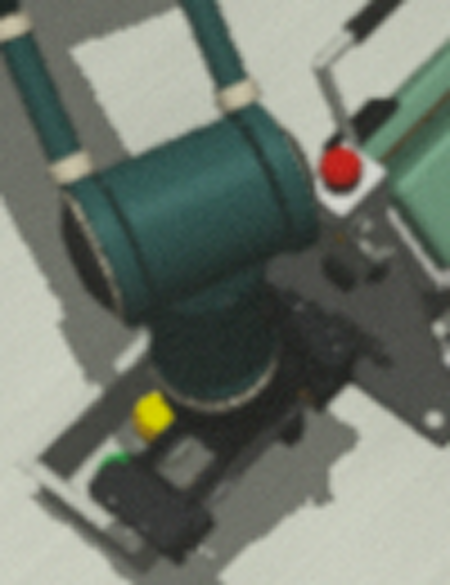

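View pics/top9.png

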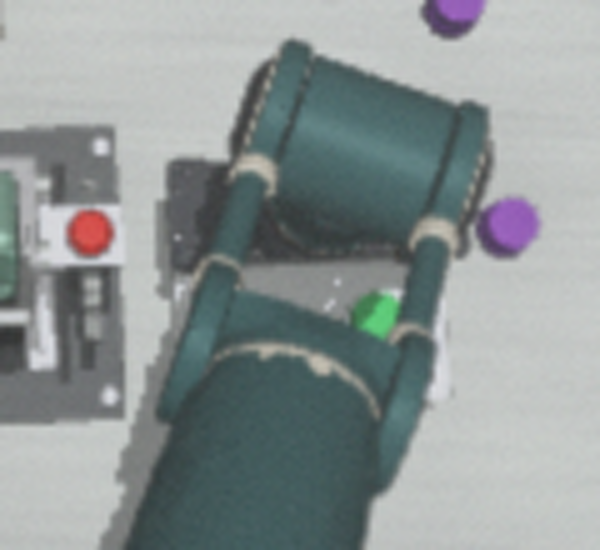

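Call:
servo_tool(series=[[8.8, [0.5, 0, 0], [0, 0, 0]], [8.8, [0.7, 0, 0], [0, 0, 0]], [8.8, [0.4, 0, -1], [0, 0, 0]], [8.8, [0, 0, -3], [0, 0, 0]], [8.8, [0, 0, -4], [0, 0, 0]], [8.8, [0, 0, -4], [0, 0, 0]], [8.8, [0, 0, -4], [0, 0, 0]], [8.8, [0, 0, -4], [0, 0, 0]], [8.8, [0, 0, -4], [0, 0, 0]]])

```text
time_s: 19.15
tool_pos: [0.5785, -0.1587, 0.2813]
ee_rot: [0.999, 0.034, -0.0, -0.0]
force: [0.7, -0.5, -0.7]
gripper_width: 0.0879
```

Call:
servo_tool(series=[[8.8, [0, 4, 0], [0, 0, 0]], [8.8, [0, 4, 0], [0, 0, 0]], [8.8, [0, 4, 0], [0, 0, 0]], [8.8, [0, 4, 0], [0, 0, 0]], [8.8, [-1, 4, 0], [0, 0, 0]], [8.8, [-1, 4, 0], [0, 0, 0]], [8.8, [-1, 4, 0], [0, 0, 0]], [8.8, [-1, 4, 0], [0, 0, 0]], [8.8, [0, 0, 0], [0, 0, 0]]])

```text
time_s: 20.05
tool_pos: [0.5588, -0.4858, 0.2785]
ee_rot: [0.999, 0.032, -0.001, 0.001]
force: [0.0, -0.1, -0.1]
gripper_width: 0.0879
```

```bash
python3 - <<'E'
from rig import r
from h import *
for n in("scene","top"):
    c=r.camera(n);pickle.dump(c,open(f"pics/{n}10.pkl","wb"))
    crop(c,*((220,120,380,270,4.5) if n=="scene" else (300,180,420,280,6)),f"pics/{n}10.png")
E
```

```text
(no output)
```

View pics/scene10.png

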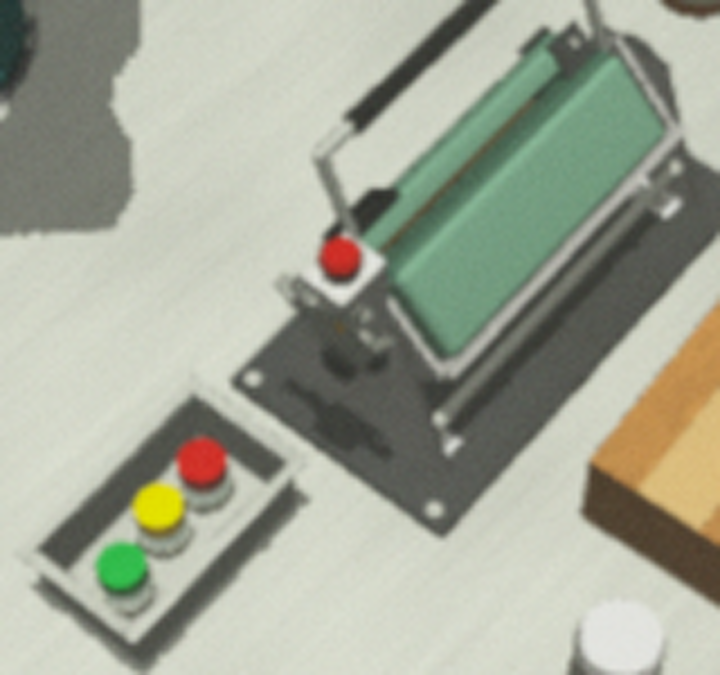

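View pics/top10.png

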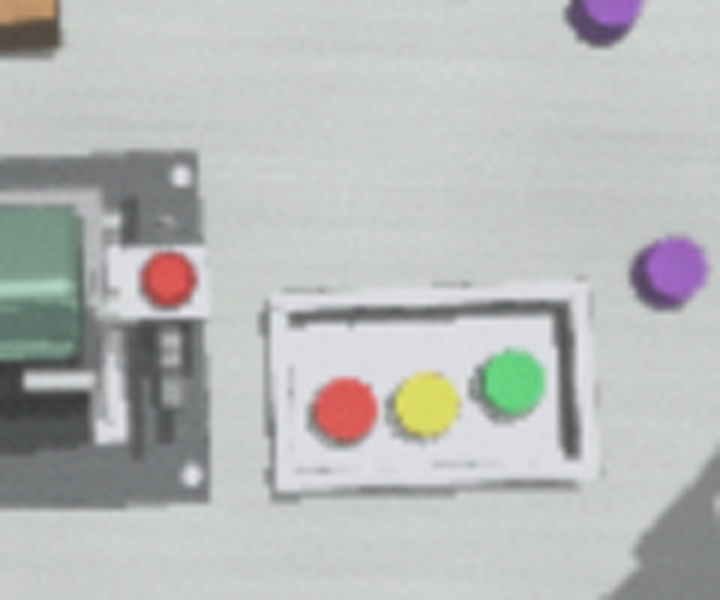

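```bash
python3 - <<'E'
from h import *
np.set_printoptions(precision=4,suppress=True)
t=pickle.load(open("pics/top10.pkl","rb"));s=pickle.load(open("pics/scene10.pkl","rb"))
O=np.array([.523,.15,0]);c_,s_=np.cos(.063),np.sin(.063);S=np.array([[c_,-s_,0],[s_,c_,0],[0,0,1]])
P=(plane(t,np.array([(277,490),(600,474),(586,282),(270,297)])/6+[300,180]-.4,.065)-O)@S
print(P,P.mean(0))
d=P[0]-P[1];e=P[3]-P[2];print(np.arctan2(-d[0],d[1]),np.arctan2(-e[0],e[1]))
P=(plane(s,np.array([(193,380),(25,552),(135,640),(302,466)])/4.5+[220,120]-.4,.065)-O)@S
print(P,P.mean(0))
print("base FR top",(plane(t,np.array([(209,501)])/6+[300,180]-.4,.01)-O)@S,"scene",(plane(s,np.array([(232,380)])/4.5+[220,120]-.4,.01)-O)@S)
# depth-based: lip points in both
for n,c in(("t",t),("s",s)):
    W=(cloud(c)-O)@S;m=(c["range_z"]>0)&(abs(W[...,2]-.064)<.008)&(W[...,1]<-.2)&(W[...,1]>-.42)&(abs(W[...,0]+.045)<.08)
    w=W[m];print(n,m.sum(),[ (round(y,2),np.percentile(w[abs(w[:,1]-y)<.015][:,0],[2,98])) for y in(-.25,-.31,-.37)],np.percentile(w[:,1],[1,99]))
    k=(c["range_z"]>0)&(abs(W[...,0])<.013)&(abs(W[...,1]+.17)<.013);print("knob z",np.percentile(W[k][:,2],[50,80,95]))
E
```

```text
[[-0.0983 -0.2236  0.065 ]
 [-0.0963 -0.3997  0.065 ]
 [ 0.0089 -0.3981  0.065 ]
 [ 0.0071 -0.2242  0.065 ]] [-0.0447 -0.3114  0.065 ]
0.011745534650760961 0.0109128325237661
[[-0.0948 -0.2287  0.065 ]
 [-0.0914 -0.3979  0.065 ]
 [ 0.009  -0.398   0.065 ]
 [ 0.0089 -0.2321  0.065 ]] [-0.0421 -0.3142  0.065 ]
base FR top [[-0.1009 -0.1873  0.01  ]] scene [[-0.0989 -0.1898  0.01  ]]
t 520 [(-0.25, array([-0.0988,  0.0072])), (-0.31, array([-0.0978,  0.0078])), (-0.37, array([-0.0967,  0.0095]))] [-0.399  -0.2234]
knob z [0.2424 0.2456 0.2487]
s 597 [(-0.25, array([-0.099 ,  0.0093])), (-0.31, array([-0.0997,  0.0083])), (-0.37, array([-0.0999,  0.0086]))] [-0.4022 -0.2276]
knob z [0.1616 0.239  0.2453]
```

```bash
python3 -c "
from rig import r
print(r.sense()['joint_vel'].round(3)); print(r.hand_in())"
```

```text
[ 0.034 -0.021  0.018  0.008 -0.001  0.001]
the job is handed in; nothing more can be done
None
```

The job is handed in at about 20 s of the 59 s allowed.

- **Tilt:** I tipped the sealer forwards by its handle. The gripper stopped at about 0.79 rad, against 0.785 for the 45-degree notch. A rough camera estimate from the handle's end read 0.71–0.78 rad, depending on the pixel I picked.
- **Lock pin:** I pressed the pin down until it stopped hard at a fingertip height of 0.2457 m (home is 0.2455) with about 24 N. It went past the 6 mm at which it would stop on the rim, so it is in the notch. The camera depth of the knob top agrees from above (about 0.2456), while the scene view reads a little lower (about 0.24 to 0.245).
- **Pan:** I dragged it closer from behind its far lip, without lifting it.
  - **Position:** the near edge is at about x = -98 mm on the stand, against -100 for the base's front edge. It is about 0.01 rad (0.6 degrees) off square.
  - **Gap and pots:** it sits about 35 mm from the stand, and all three pots are still standing in it.
  - **Disagreement:** corners I picked by hand in the scene view gave -91 to -95 mm, but depth readings from both cameras gave -97 to -100 mm. I trusted the depth readings.

I aimed not to touch the other things on the table and saw none shift in the close-up pictures, but I took no final measurement of them. The arm ended up clear of everything.

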